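Load a wood sample on the spring tilt plate and press it level

TASK

Lay the dark elm block lengthwise in the outline on the white sloping plate of the levelling jig, flat on the slope with its end up to the low lip; set it down, do not drop it. Then let go and gently press the orange pad at the raised end down until the plate lies level and the catch holds it there, with the block still in its place. Press the jig with less than 30 N and leave the other things on the bench where they are.

Things in the scene. Friction and masses are not known exactly. Their poses are not given: they have to be found in the camera images.
- elm_block: dark brown sawn elm block, 48 x 89 x 31 mm (own x, y, z), about 0.07 kg, loose on the bench; origin at the centre of its underside, y along its 89 mm length, z up. Grasp it across its 48 mm width (slightly irregular sawn faces).
- levelling_jig: levelling jig fixed on the bench: aluminium base 260 x 174 x 15 mm (x, y, z) with two grey hinge cheeks (tops 52 mm above the bench), the white tilt plate and the catch. Origin under the centre of the base on the bench; its x axis runs horizontally from the hinge end (at the robot's right) to the raised end and catch (at the left).
- tilt_plate (a joint): tilt of the white plate (rad): 0 = level, 0.5 = raised at its upper stop, where a spring holds it at the start. At the orange pad it yields from about 4 N and needs about 11 N as its edge pushes the catch aside (from 0.09 down). The catch snaps over at level and holds the plate at about 0.01; a hard stop lies at -0.025 (4 mm lower at the pad). Unlatched it springs up.
- hinge_line (a point): middle of the hinge line, 105 mm from the jig's origin along its -x, 40 mm above the bench; axes as the jig's; the plate turns about its y axis. The white plate is 200 mm long from here to its free edge, 150 mm wide, 8 mm thick, with the hinge line in its mid-thickness.
- seat (a point): on the plate's upper face, 58.5 mm up the slope from the hinge line, 4 mm above mid-thickness: where the centre of the block's underside belongs (block's length along this x; its end 2 mm from the lip). x runs up the slope away from the hinge, y across the plate, z square out of it; tilts with it. Black lines mark the outline; the steel lip at its low end is 10 mm high; the sides are open.
- press_pad (a point): centre of the top of the orange ridged press pad, 34 x 80 mm (along, across the slope), 150 mm from the hinge line and 6.7 mm above the plate's mid-thickness; axes as point seat, tilts with the plate. With the plate level it is 47 mm above the bench.
- catch_nose (a point): front of the dark steel catch with red tab, at the middle of the level plate's free edge, 197 mm from the hinge line; 28 mm wide, it stands up to 18 mm above the level plate and gives way by itself (12 mm along the jig's x) when the plate's edge is pressed past it. Keep the fingers off it.
- loupe: folding loupe, 29 x 66 x 14 mm, bystander; origin under its centre
- film_can_0: black film can, 34 mm across, 50 mm high, bystander; origin under its centre
Not all that is in view belongs to the job. Several things have the shape of the elm_block; the one meant has the colours described above.

How it is judged:
By the outcome, as a careful person would: the job done as asked, in the order asked, and still so for the second after the job is handed in, with the robot touching nothing.
It also fails if it takes over 54 s, if anything falls off the work surface, if the arm or the gripper's body presses on something with over 40 N, if the wrist force passes 120 N, or if a joint passes its speed limit or range.

ROBOT

A 7-joint arm with a two-finger parallel gripper is mounted at the origin on a cart in front of the work surface, level with it; the furniture and walls round the work are solid. World frame = base frame: x ahead of the robot, y to its left, z up, the work surface at z = 0. Lengths are in m, angles in rad, forces in N, time in s.
With the tool pointing down it reaches from about 0.4 to 0.9 m from the base axis. Payload 5.5 kg.
Tool frame: the origin (TCP) lies midway between the tips of the shut fingers; the grasp point (between the pads) lies 19 mm behind it (manip.grip_depth is the distance from the TCP to the grasp point, in m); z points along the fingers, y is the line along which they close (so a half turn about z gives the same grasp; the last joint's range is limited). The gripper opens to 92 mm and grips with 3 to 60 N. Pads are 19 mm wide; open, the fingers measure 130 mm over their backs; the gripper's body (75 mm by 190 mm) begins 47 mm behind the grasp point.
Start: joints at [1.45, 0.501, -0.427, 1.55, 0.221, 1.138, -0.21], TCP at [0.243, -0.603, 0.202] pointing down, gripper open.
Joint ranges: [-2.88, 2.88], [-0.31, 2.03], [-1.54, 1.56], [0.2, 2.42], [-1.41, 4.55], [0.19, 2.02], [-2.57, 2.57]. Speed limits (rad/s): [2.57, 2.57, 3.14, 3.14, 3.14, 3.14, 3.14].

INTERFACE

Orientations are given as a unit quaternion [x, y, z, w].
In Python, from bench import manip, effector, viewer gives the robot as it stands. Calls block until the motion is done:
- manip.move_pose(position, orientation): joint-space move of the TCP to a pose.
- manip.servo_line(position, ori=None, vel=0.15): straight line of the TCP; ori=None keeps the orientation; vel is the mean speed in m/s.
- manip.movej(angles): joint-space move.
- effector.open_jaws() and effector.close(f_grip=None): open the fingers fully, or close them until they stop; f_grip is the grip in N (None keeps the last).
- manip.sleep(seconds).
- manip.solve_ik(position, orientation): joint angles nearest the present ones, or None.
- viewer.get_image(name): name is "side" or "top"; returns the picture (400x640x3 uint8, red, green, blue); there is no depth.
- viewer.get_calibration(name): a dict with "vfov" (degrees; the focal length in pixels is half the picture's height over the tangent of half this angle, whatever the lens; pixels are square), "cx", "cy" (the principal point, pixels), "eye" and "attitude" of the camera in the world. Camera axes: x right, y down, z forward; pixel columns grow to the right and rows downward; lengths in m; the calibration is good to about 2 mm. A picture is of the moment at which its call begins. get_calibration takes no time and is no camera call.
A pose or a line that the arm cannot do raises manip.PlanningError and nothing moves.
- manip.hand_in(): hands the job in; it is judged then, once.
Readings, each from a call of its own:
- manip.current_clock(): time.
- manip.current_q(): joint angles.
- manip.current_joint_velocities(): joint speeds.
- manip.current_tau(): joint torques, N m.
- manip.current_tool_pos(): TCP position.
- manip.current_tcp_rot(): TCP orientation.
- manip.current_force(): force on the tool from outside, world axes, zero at the start.
- manip.current_wrist_torque(): the same for the moment, N m.
- manip.current_finger_gap(): finger opening in m.
- manip.current_gripper_force(): force on a finger pad.
Only numpy, scipy, OpenCV 4.12 (cv2) and the standard library are available. Lean on these libraries where they do the work, as an engineer would, in place of code of your own. Each camera call takes 0.05 s, during which the arm holds its last target. There are 200 camera calls.

## Working session

There is one attempt and no reset: what is moved stays moved. The work goes in short steps, each a Python script; the robot and the scene stay as the last script left them, time stands still between calls to the robot, and variables do not carry over. Pictures are saved under pics/ and viewed, at most 13 in all, crops included, and the job is handed in when it is done.

```bash
mkdir -p pics; ls; python3 - <<'E'
from bench import manip, effector, viewer
import cv2
for n in ("top","side"):
    im=viewer.get_image(n); cv2.imwrite(f"pics/{n}0.png",im[:,:,::-1]); print(n,viewer.get_calibration(n))
print(manip.current_clock(),manip.current_tcp_rot(),manip.current_force(),manip.grip_depth)
E
```

```text
pics
top {'vfov': 48.98231230654588, 'cx': 321.4051355093218, 'cy': 195.4240950565123, 'eye': array([ 0.38292666, -0.04229768,  0.93817678]), 'attitude': array([-0.6964211 ,  0.7141303 , -0.04122439,  0.05758566])}
side {'vfov': 46.34345930286542, 'cx': 323.35587068716353, 'cy': 199.3599621749918, 'eye': array([0.20921273, 0.69482725, 0.74312182]), 'attitude': array([-0.16422563,  0.89470192, -0.40743909,  0.0808195 ])}
0.1 [ 9.81639299e-01  1.90744619e-01 -1.35632940e-04 -8.71337975e-04] [-0.31250024 -0.38994601  0.81266458] 0.0188
```

View pics/top0.png

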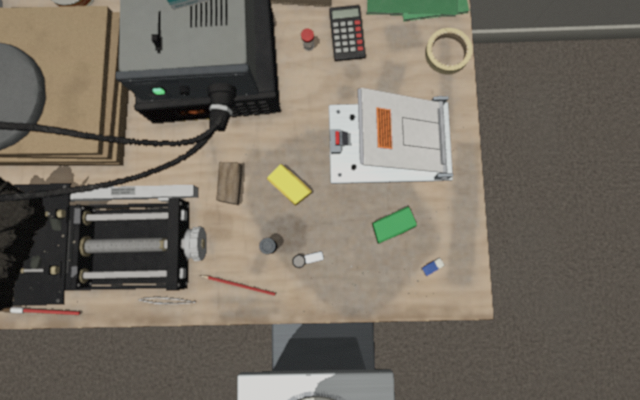

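View pics/side0.png

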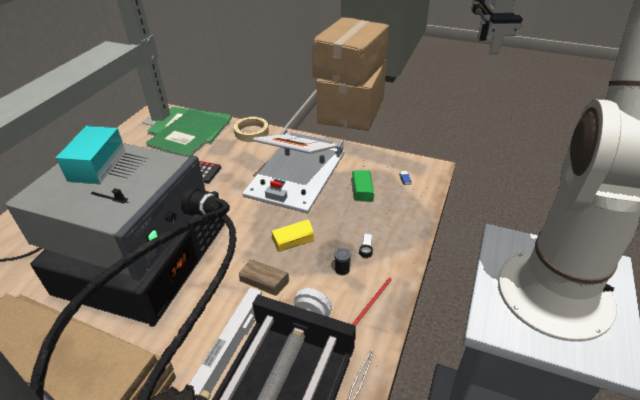

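The top view shows the three block-shaped things: dark brown at (229,183), yellow at (289,184) and green at (394,225). The dark brown sawn one is the elm block. The jig is at (390,140), with its orange pad at (384,128) and catch at (338,140). The film can is at (268,244) and the loupe at (307,259).

```bash
cat > h.py <<'E'
from bench import manip, effector, viewer
import numpy as np, cv2
from scipy.spatial.transform import Rotation as R
def cam(n):
    c=viewer.get_calibration(n); f=200/np.tan(np.radians(c["vfov"])/2); return c,f
def ray(n,uv):
    c,f=cam(n); d=np.array([(uv[0]-c["cx"])/f,(uv[1]-c["cy"])/f,1.]); return c["eye"],R.from_quat(c["attitude"]).apply(d)
def onz(n,uv,z):
    e,d=ray(n,uv); return e+d*(z-e[2])/d[2]
def proj(n,p):
    c,f=cam(n); q=R.from_quat(c["attitude"]).inv().apply(np.asarray(p)-c["eye"]); return q[...,:2]/q[...,2:]*f+[c["cx"],c["cy"]]
def tri(u1,u2):
    (a,d),(b,g)=ray("top",u1),ray("side",u2); s=np.linalg.lstsq(np.c_[d,-g],b-a,rcond=None)[0]
    p,q=a+d*s[0],b+g*s[1]; return (p+q)/2,np.linalg.norm(p-q)
E
python3 - <<'E'
from h import *
t=cv2.imread("pics/top0.png"); s=cv2.imread("pics/side0.png")
def cr(im,x,y,w,h,k): return cv2.resize(im[y:y+h,x:x+w],None,fx=k,fy=k,interpolation=cv2.INTER_CUBIC)
A=cr(t,320,85,140,105,4) # 560x420
B=cr(t,205,150,60,60,4)  # 240x240
C=cr(s,235,120,120,95,4) # 480x380
img=np.zeros((600,800,3),np.uint8); img[:420,:560]=A; img[:240,560:]=B
img[250:490,560:]=cr(s,235,250,60,60,4)
cv2.imwrite("pics/c1.png",img)
cv2.imwrite("pics/c2.png",cr(s,235,120,130,95,6))
# masks
hsv=cv2.cvtColor(t,cv2.COLOR_BGR2HSV); 
sub=t[155:210,210:250]; g=cv2.cvtColor(sub,cv2.COLOR_BGR2GRAY)
th,m=cv2.threshold(g,0,255,cv2.THRESH_BINARY_INV+cv2.THRESH_OTSU)
c=max(cv2.findContours(m,0,1)[0],key=cv2.contourArea); r=cv2.minAreaRect(c); bp=cv2.boxPoints(r)+[210,155]
print("elm",th,r,bp.tolist()); print(np.array([onz("top",p,.031) for p in bp]).round(4))
for n,im in(("top",t),("side",s)):
    h=cv2.cvtColor(im,cv2.COLOR_BGR2HSV); m=cv2.inRange(h,(5,150,120),(14,255,255))
    c=max(cv2.findContours(m,0,1)[0],key=cv2.contourArea); print("pad",n,cv2.minAreaRect(c),cv2.boxPoints(cv2.minAreaRect(c)).tolist())
E
```

```text
elm 131.0 ((20.317241668701172, 27.693105697631836), (26.82369041442871, 43.34974670410156), 4.763641834259033) [[215.15172386169434, 203.17931365966797], [218.7517261505127, 159.97931003570557], [245.48275756835938, 162.2068977355957], [241.88275718688965, 205.40690231323242]]
[[0.5005 0.2002 0.031 ]
 [0.5928 0.1935 0.031 ]
 [0.5863 0.1365 0.031 ]
 [0.4943 0.1439 0.031 ]]
pad top ((383.62945556640625, 127.99520111083984), (38.455116271972656, 12.139824867248535), 87.87889862060547) [[376.85205078125, 109.00547790527344], [388.98358154296875, 108.55615997314453], [390.4068603515625, 146.98492431640625], [378.27532958984375, 147.43423461914062]]
pad side ((289.4422912597656, 141.7884521484375), (29.417421340942383, 1.3728129863739014), 11.309932708740234) [[274.8846130371094, 139.57691955566406], [275.1538391113281, 138.2307586669922], [303.9999694824219, 143.99998474121094], [303.7307434082031, 145.3461456298828]]
```

View pics/c1.png

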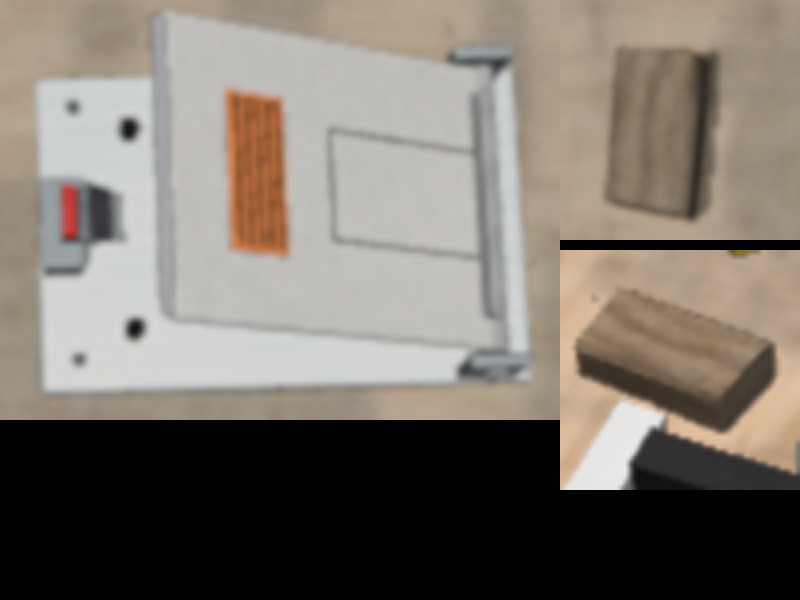

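View pics/c2.png

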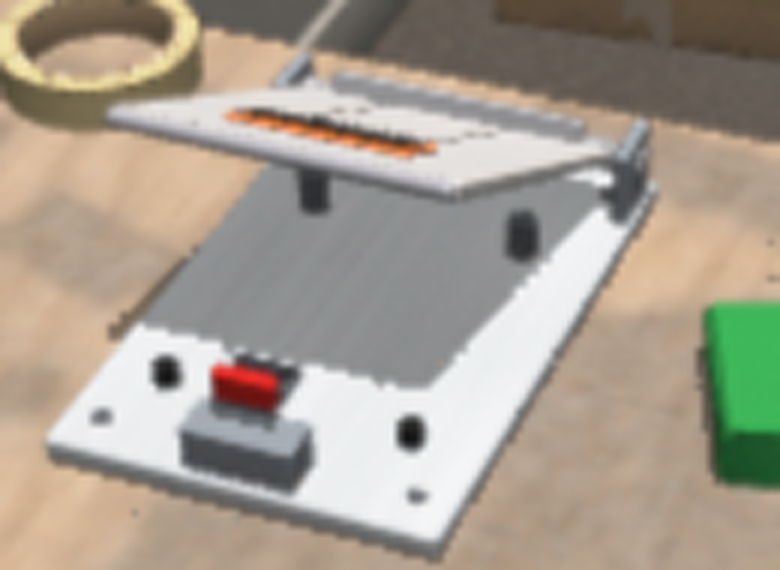

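The crops confirm that the dark brown sawn block is the elm block, with its top face corners near (219,162), (238,162), (237,204) and (216,200). The jig base corners are near (329.5,105.5), (330.8,182.8) and (452,180). Next I'll fit the poses, cross-check them against the known sizes and the side view, and find the cable's height.

```bash
cat >> h.py <<'E'
def fit2(model,pts):
    a,b=model.mean(0),pts.mean(0); A,B=model-a,pts-b
    th=np.arctan2((A[:,0]*B[:,1]-A[:,1]*B[:,0]).sum(),(A*B).sum())
    M=np.array([[np.cos(th),-np.sin(th)],[np.sin(th),np.cos(th)]]); return th,b-M@a,M
def slope(o,th,t,d,n,y=0):   # point d along slope, n above mid-thickness at tilt t
    p=np.array([-.105+d*np.cos(t)-n*np.sin(t),y,.04+d*np.sin(t)+n*np.cos(t)]); return R.from_euler("z",th).apply(p)+[o[0],o[1],0]
E
python3 - <<'E'
from h import *
P=lambda l,k,o:[np.array(p)/k+o for p in l]
tc=P([(38,82),(43,391),(529,379),(512,66)],4,[320,85])
mod=np.array([(.13,.087),(.13,-.087),(-.13,-.087),(-.13,.087)])
# orientation: jig +x = world +y(left); jig +y = world -x  or check handedness: z up => y = z cross x
mod=mod[[1,0,3,2]]
pts=np.array([onz("top",p,.015)[:2] for p in tc]); 
th,o,M=fit2(mod,pts); print("jig",th,o,"res mm",((pts-(mod@M.T+o))*1e3).round(1).tolist())
sc=P([(50,445),(438,545),(655,190)],6,[235,120])
ps=np.array([onz("side",p,.015)[:2] for p in sc]); print("side base", ((ps-(mod[:3]@M.T+o))*1e3).round(1).tolist())
for n,c in (("pad",[slope(o,th,.5,150+0,0)]),):pass
for nm,d,n,y in(("pad c",.15,.0067,0),("outl top",.103,.004,.024),("outl bot",.103,.004,-.024),("edge",.2,.004,.075),("edge",.2,.004,-.075)):
    p=slope(o,th,.5,d,n,y); a=proj("top",p);b=proj("side",p); print(nm,p.round(3),a.round(1),"crop",((a-[320,85])*4).round(),"side crop",((b-[235,120])*6).round())
bt=P([(617,48),(693,50),(690,217),(606,200)],4,[205-140,150]); bs=P([(622,288),(775,345),(720,402),(578,345)],4,[235-140,250-62.5])
bp=np.array([onz("top",p,.031)[:2] for p in bt]); bq=np.array([onz("side",p,.031)[:2] for p in bs])
print("elm top",bp.round(4).tolist(),bp.mean(0)); print("elm side",bq.round(4).tolist(),bq.mean(0))
for q in(bp,bq): print(np.linalg.norm(q-np.roll(q,-1,0),axis=1).round(4))
for uv in((195,150),(172,162),(150,172)):
    print(uv,[(z,proj("side",onz("top",uv,z)).round().tolist(),onz("top",uv,z)[:2].round(2).tolist()) for z in(0,.1,.2)])
E
```

```text
jig 1.5675479668630237 [ 0.62554443 -0.17262619] res mm [[-1.8, -1.8], [0.9, -0.6], [1.1, 1.9], [-0.2, 0.5]]
side base [[-5.9, 6.1], [-1.5, 6.3], [-1.3, 13.5]]
pad c [ 0.626 -0.149  0.118] [384.6 128.3] crop [259. 173.] side crop [334. 123.]
outl top [ 0.601 -0.189  0.093] [404.  143.3] crop [336. 233.] side crop [431. 135.]
outl bot [ 0.649 -0.189  0.093] [402.9 119.7] crop [331. 139.] side crop [325. 112.]
edge [ 0.551 -0.104  0.139] [363.2 164.8] crop [173. 319.] side crop [464. 177.]
edge [ 0.701 -0.104  0.139] [360.5  87.4] crop [162.  10.] side crop [108. 100.]
elm top [[0.5884, 0.1924], [0.5861, 0.1518], [0.497, 0.1531], [0.5071, 0.1974]] [0.54464486 0.17369553]
elm side [[0.5836, 0.1564], [0.4954, 0.1632], [0.5056, 0.2045], [0.5864, 0.1973]] [0.54274788 0.18037844]
[0.0406 0.0891 0.0454 0.0814]
[0.0885 0.0426 0.0811 0.041 ]
(195, 150) [(0, [210.0, 300.0], [0.62, 0.25]), (0.1, [222.0, 258.0], [0.6, 0.22]), (0.2, [236.0, 210.0], [0.57, 0.19])]
(172, 162) [(0, [208.0, 325.0], [0.6, 0.3]), (0.1, [220.0, 279.0], [0.58, 0.27]), (0.2, [235.0, 228.0], [0.55, 0.23])]
(150, 172) [(0, [204.0, 350.0], [0.58, 0.35]), (0.1, [217.0, 301.0], [0.56, 0.31]), (0.2, [232.0, 246.0], [0.54, 0.27])]
```

```bash
python3 - <<'E'
from h import *
t=cv2.imread("pics/top0.png"); s=cv2.imread("pics/side0.png")
gt=cv2.GaussianBlur(cv2.cvtColor(t,6),(3,3),0); gs=cv2.GaussianBlur(cv2.cvtColor(s,6),(3,3),0)
k=4; x0,y0=150,180; S=cv2.resize(s[y0:y0+145,x0:x0+150],None,fx=k,fy=k); zs=np.arange(0,.31,.01)
T=cv2.resize(t[110:200,100:250],None,fx=1.3,fy=1.3)
for u,v in((208,138),(200,145),(190,153),(180,158),(165,166),(145,173),(120,180)):
    rows=np.arange(v-8,v+9); vb=rows[gt[rows,u].argmin()]
    uv=[proj("side",onz("top",(u,vb),z)) for z in zs]
    g=np.array([gs[int(round(b)),int(round(a))] if 0<=b<400 and 0<=a<640 else 255 for a,b in uv])
    for z,(a,b) in zip(zs,uv): cv2.circle(S,(int((a-x0+.5)*k),int((b-y0+.5)*k)),3 if round(z*100)%10 else 6,(0,0,255) if u%20 else (0,255,255),1)
    print(u,vb,gt[vb,u],[(round(z,2),int(q),onz("top",(u,vb),z)[:2].round(3).tolist()) for z,q in zip(zs,g) if q<60])
cv2.imwrite("pics/cab.png",S)
E
```

```text
208 136 21 [(np.float64(0.15), 27, [0.611, 0.183]), (np.float64(0.16), 39, [0.609, 0.18]), (np.float64(0.18), 27, [0.603, 0.175])]
200 140 31 [(np.float64(0.17), 39, [0.599, 0.192]), (np.float64(0.19), 57, [0.593, 0.186])]
190 153 36 [(np.float64(0.04), 48, [0.608, 0.252]), (np.float64(0.05), 40, [0.605, 0.249]), (np.float64(0.06), 59, [0.603, 0.246]), (np.float64(0.07), 52, [0.6, 0.242]), (np.float64(0.08), 47, [0.598, 0.239]), (np.float64(0.16), 52, [0.578, 0.213]), (np.float64(0.17), 47, [0.575, 0.21])]
180 158 41 [(np.float64(0.07), 43, [0.59, 0.263]), (np.float64(0.08), 40, [0.588, 0.259]), (np.float64(0.09), 45, [0.585, 0.256]), (np.float64(0.1), 46, [0.583, 0.252]), (np.float64(0.11), 39, [0.581, 0.249]), (np.float64(0.12), 53, [0.578, 0.245]), (np.float64(0.17), 46, [0.566, 0.228]), (np.float64(0.18), 46, [0.564, 0.224])]
165 166 40 [(np.float64(0.13), 33, [0.561, 0.27]), (np.float64(0.14), 31, [0.559, 0.266]), (np.float64(0.15), 48, [0.557, 0.262]), (np.float64(0.16), 45, [0.555, 0.258]), (np.float64(0.17), 47, [0.552, 0.255]), (np.float64(0.18), 44, [0.55, 0.251]), (np.float64(0.19), 45, [0.548, 0.247])]
145 174 35 [(np.float64(0.17), 43, [0.539, 0.29]), (np.float64(0.18), 47, [0.537, 0.286]), (np.float64(0.19), 36, [0.535, 0.282]), (np.float64(0.2), 43, [0.533, 0.277]), (np.float64(0.21), 43, [0.531, 0.273]), (np.float64(0.22), 45, [0.529, 0.269])]
120 181 44 [(np.float64(0.2), 34, [0.522, 0.321]), (np.float64(0.21), 39, [0.52, 0.316]), (np.float64(0.22), 44, [0.518, 0.311]), (np.float64(0.23), 50, [0.516, 0.306]), (np.float64(0.24), 44, [0.514, 0.301]), (np.float64(0.25), 47, [0.512, 0.296]), (np.float64(0.26), 57, [0.51, 0.291])]
```

View pics/cab.png

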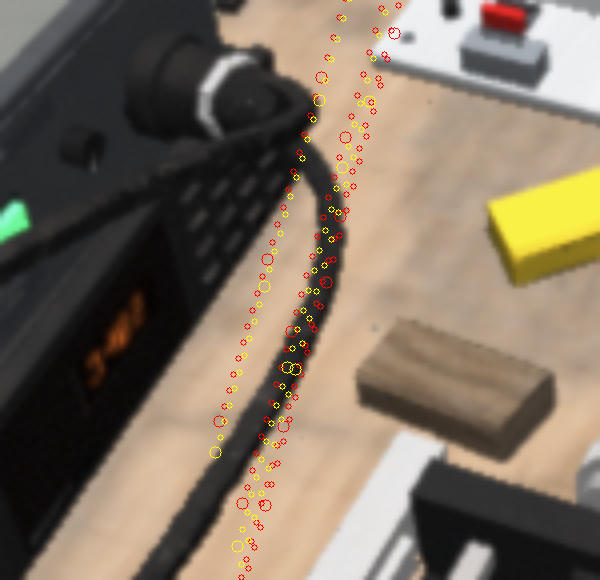

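The picture shows the cable hanging about 0.17-0.2 m up, just left of and beyond the block. The hand must therefore lean toward the robot at the pick, and a lean of 0.5 rad becomes a vertical tool when the block lies on the slope. I'll check the slide and bar clearances and the IK.

```bash
cat >> h.py <<'E'
TH,O=1.5675,np.array([.6255,-.1726])
def ori(z,y):   # tool z direction, tool y approx direction
    z=np.array(z,float);z/=np.linalg.norm(z); y=np.array(y,float); y-=z*(y@z); y/=np.linalg.norm(y)
    return R.from_matrix(np.c_[np.cross(y,z),y,z])
E
python3 - <<'E'
from h import *
for a,b in(((187,200),(258,298)),((195,190),(258,292)),((187,290),(353,325))): print(a,b,tri(a,b)[0].round(3),tri(a,b)[1].round(4))
print("bar end z0,.03",onz("top",(195,190),0).round(3),onz("top",(195,190),.03).round(3),onz("top",(195,197),.0).round(3))
c=np.array([.5445,.1737]); 
# block length direction from long edges
yaw=np.arctan2(.1924-.1974+.1518-.1531,.5884-.5071+.5861-.497); print("len dir vs x",yaw)
L=np.array([np.cos(yaw),np.sin(yaw),0]); W=np.array([-L[1],L[0],0])
for lean in(.3,.4,.5):
  for sg in(1,-1):
    z=np.array([0,0,-1])*np.cos(lean)+L*np.sin(lean)
    o=ori(z,sg*W); p=np.r_[c,.012]
    up=p+[0,0,.0]-z*.12
    print(lean,sg,"pick",*[None if (q:=manip.solve_ik(x,o.as_quat())) is None else q.round(2) for x in(p,up)])
    # place: block length dir L -> -slope x ; keep relative
    t=.5; X=R.from_euler("z",TH).apply([np.cos(t),0,np.sin(t)]);N=R.from_euler("z",TH).apply([-np.sin(t),0,np.cos(t)])
    Rb=np.c_[L,W,[0,0,1]]; Rs=np.c_[-X,np.cross(N,-X),N]; o2=R.from_matrix(Rs@Rb.T)*o
    s=slope(O,TH,t,.0585,.004); p2=s+N*.012
    print("   place",s.round(3),o2.apply([0,0,1]).round(2),*[None if (q:=manip.solve_ik(x,o2.as_quat())) is None else q.round(2) for x in(p2,p2+N*.1)])
E
```

```text
(187, 200) (258, 298) [0.509 0.253 0.057] 0.0087
(195, 190) (258, 292) [0.525 0.237 0.049] 0.0032
(187, 290) (353, 325) [0.33  0.248 0.06 ] 0.0099
bar end z0,.03 [0.535 0.253 0.   ] [0.53  0.243 0.03 ] [0.519 0.253 0.   ]
len dir vs x -0.036954998989214
0.3 1 pick [ 0.45  0.86 -1.15  2.12  1.44  0.9  -0.04] [ 0.48  0.45 -1.15  2.14  0.92  0.76  0.28]
   place [ 0.625 -0.228  0.072] [ 0.    0.2  -0.98] [ 0.9   0.81 -0.75  1.5   0.37  1.08  0.11] [ 0.95  0.76 -0.78  1.38  0.33  1.26  0.19]
0.3 -1 pick [-0.65  0.5   0.24  2.16  0.12  0.24 -2.17] [-0.5   0.22  0.01  2.17  0.3   0.51 -2.34]
   place [ 0.625 -0.228  0.072] [ 0.    0.2  -0.98] [-0.29  1.17  1.35  1.55 -1.23  1.56 -1.96] [-0.19  1.06  1.35  1.42 -1.11  1.64 -2.  ]
0.4 1 pick [ 0.23  0.66 -0.86  2.21  1.52  0.66 -0.25] [-0.03  0.22 -0.57  2.26  0.8   0.49  0.29]
   place [ 0.625 -0.228  0.072] [ 0.   0.1 -1. ] [ 0.86  0.77 -0.74  1.55  0.46  1.05  0.02] [ 0.92  0.71 -0.77  1.43  0.4   1.22  0.12]
0.4 -1 pick [-1.22  0.69  0.89  2.25 -1.41  0.3  -0.81] [-0.77  0.18  0.24  2.28  0.47  0.38 -2.56]
   place [ 0.625 -0.228  0.072] [ 0.   0.1 -1. ] [-0.36  1.14  1.35  1.59 -1.18  1.45 -2.  ] [-0.27  1.02  1.35  1.47 -1.04  1.52 -2.04]
0.5 1 pick [ 0.24  0.7  -0.91  2.28  1.77  0.75 -0.5 ] [ 0.36  0.34 -1.08  2.34  1.3   0.62 -0.21]
   place [ 0.625 -0.228  0.072] [-0.  0. -1.] [ 0.81  0.74 -0.73  1.59  0.55  1.03 -0.09] [ 0.87  0.68 -0.76  1.47  0.48  1.18  0.04]
0.5 -1 pick [-0.54  0.49  0.01  2.3   1.85  0.27  2.34] [-1.47  0.25  0.95  2.39  0.4   0.2  -2.57]
   place [ 0.625 -0.228  0.072] [-0.  0. -1.] [-0.43  1.12  1.35  1.63 -1.12  1.34 -2.05] [-0.34  1.    1.35  1.52 -0.98  1.41 -2.08]
```

The slide's end plate is about 58 mm high at y≈0.25, so I'll use a 0.35 rad lean. I'll also bias the open hand 14 mm to -y and approach along the tool axis, clear of the cable.

```bash
cat >> h.py <<'E'
LEAN=.35; YAW=-.037; L=np.array([np.cos(YAW),np.sin(YAW),0]); W=np.array([-L[1],L[0],0])
ZT=np.array([0,0,-np.cos(LEAN)])+L*np.sin(LEAN); OP=ori(ZT,W)
GP=np.r_[.5445,.1737,.014]+.005*L-.014*W
E
python3 - <<'E'
from h import *
q=OP.as_quat()
manip.move_pose([.46,-.05,.33],q); print(manip.current_clock(),manip.current_q().round(2))
manip.move_pose(GP-ZT*.16,q); print(manip.current_clock(),manip.current_q().round(2))
manip.servo_line(GP-ZT*.07,vel=.12)
for n in("top","side"): cv2.imwrite(f"pics/{n}1.png",viewer.get_image(n)[:,:,::-1])
print(manip.current_clock(),manip.current_tool_pos(),GP-ZT*.07,manip.current_finger_gap(),manip.current_force())
t=cv2.imread("pics/top1.png");s=cv2.imread("pics/side1.png")
img=np.zeros((600,800,3),np.uint8)
for im,y,n in((t,0,"top"),(s,300,"side")):
    pass
A=cv2.resize(t[110:260,140:320],None,fx=2.2,fy=2.2,interpolation=2);B=cv2.resize(s[180:340,170:350],None,fx=2.2,fy=2.2,interpolation=2)
h=max(A.shape[0],B.shape[0]); A=cv2.copyMakeBorder(A,0,h-A.shape[0],0,0,0); B=cv2.copyMakeBorder(B,0,h-B.shape[0],0,0,0)
cv2.imwrite("pics/a1.png",np.hstack([A,B]))
E
```

```text
2.2583 [ 0.63 -0.25 -0.46  2.1  -0.19  0.92  1.78]
3.475 [ 0.55  0.26 -1.15  2.19  0.73  0.67  0.44]
4.475 [0.52546207 0.1604647  0.08065626] [0.52499228 0.16041253 0.07975609] 0.09231672427139692 [0.45860172 0.35730981 0.07055044]
```

View pics/a1.png

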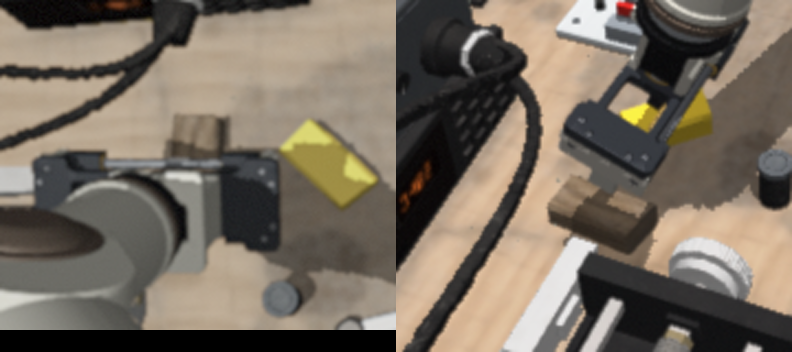

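The hand is lined up and clear of the cable and the slide. The yellow block's corner at about (268,178) is near the right finger, so I'll measure it before going down.

```bash
python3 - <<'E'
from h import *
t=cv2.imread("pics/top0.png"); m=cv2.inRange(cv2.cvtColor(t,cv2.COLOR_BGR2HSV),(20,120,80),(35,255,255))
c=max(cv2.findContours(m,0,1)[0],key=cv2.contourArea); 
for p in cv2.boxPoints(cv2.minAreaRect(c)): print("yel",onz("top",p,.031).round(3))
e=t[185:215,178:200]
for uv in((195,186),(195,196),(188,200)): print(uv,onz("top",uv,.02).round(3),onz("top",uv,.057).round(3))
E
```

```text
yel [0.551 0.091 0.031]
yel [0.583 0.06  0.031]
yel [ 0.52  -0.003  0.031]
yel [0.488 0.029 0.031]
(195, 186) [0.54  0.247 0.02 ] [0.534 0.235 0.057]
(195, 196) [0.518 0.246 0.02 ] [0.513 0.235 0.057]
(188, 200) [0.51  0.261 0.02 ] [0.505 0.249 0.057]
```

```bash
cat >> h.py <<'E'
LEAN=.4; ZT=np.array([0,0,-np.cos(LEAN)])+L*np.sin(LEAN); OP=ori(ZT,W)
GP=np.r_[.5445,.1737,.016]+.012*L-.008*W
E
python3 - <<'E'
from h import *
q=OP.as_quat()
manip.servo_line(GP-ZT*.07,q,vel=.12); print(manip.current_q().round(2))
manip.servo_line(GP,vel=.08); print(manip.current_force().round(2),manip.current_tool_pos(),GP)
effector.close(20); print(manip.current_finger_gap(),manip.current_gripper_force(),manip.current_force().round(2),manip.current_clock())
E
```

```text
[ 0.25  0.44 -0.86  2.22  1.18  0.57  0.02]
[ 0.12  0.57 -0.14] [0.55625381 0.16537072 0.01627348] [0.55619585 0.16526158 0.016     ]
0.00061866004402076 0.0 [-0.82 -0.39 -0.18] 7.1917
```

```bash
python3 - <<'E'
from h import *
t=viewer.get_image("top")[:,:,::-1];s=viewer.get_image("side")[:,:,::-1]
A=cv2.resize(t[110:260,140:320],None,fx=2.2,fy=2.2,interpolation=2);B=cv2.resize(s[180:340,170:350],None,fx=2.2,fy=2.2,interpolation=2)
A=cv2.copyMakeBorder(A,0,B.shape[0]-A.shape[0],0,0,0)
p=manip.current_tool_pos(); print(p, proj("top",p),proj("side",p),manip.current_finger_gap())
cv2.imwrite("pics/a2.png",np.hstack([A,B]))
E
```

```text
[0.55619677 0.16522597 0.01599387] [233.48381257 177.82578441] [261.35452252 271.12370881] 0.0008503276176123568
```

View pics/a2.png

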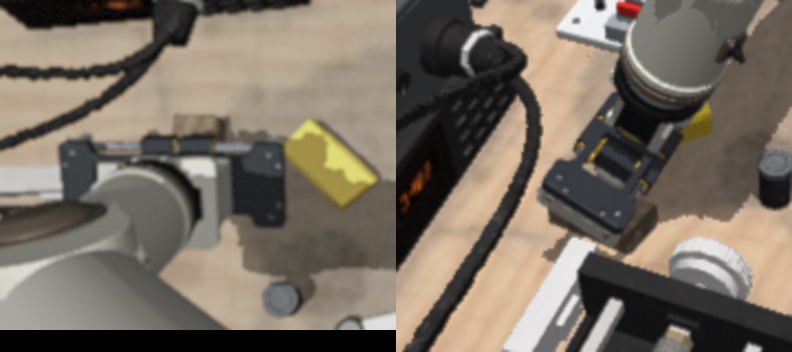

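The fingers are shut and the block's far end, near crop (200,125), looks unmoved. I'll back off along the axis and look again.

```bash
python3 - <<'E'
from h import *
manip.servo_line(GP-ZT*.10,vel=.12)
t=viewer.get_image("top")[:,:,::-1];s=viewer.get_image("side")[:,:,::-1]
p=manip.current_tool_pos(); print(p, proj("top",p),proj("side",p),manip.current_finger_gap(),manip.current_clock())
t=t.copy();s=s.copy()
A=cv2.resize(t[130:240,170:290],None,fx=3.3,fy=3.3,interpolation=2);B=cv2.resize(s[190:310,220:340],None,fx=3.3,fy=3.3,interpolation=2)
for im,n,o in((A,"top",(170,130)),(B,"side",(220,190))):
    for pt in (p,p-ZT*.019,p-ZT*.066): u=(proj(n,pt)-o)*3.3; cv2.drawMarker(im,tuple(int(v) for v in u),(255,0,255),0,10,1)
A=cv2.copyMakeBorder(A,0,B.shape[0]-A.shape[0],0,0,0)
cv2.imwrite("pics/a3.png",np.hstack([A,B]))
E
```

```text
[0.51704448 0.1664717  0.10743559] [222.15536798 189.36566405] [275.04520947 245.22601101] 0.0006184260094305681 8.375
```

View pics/a3.png

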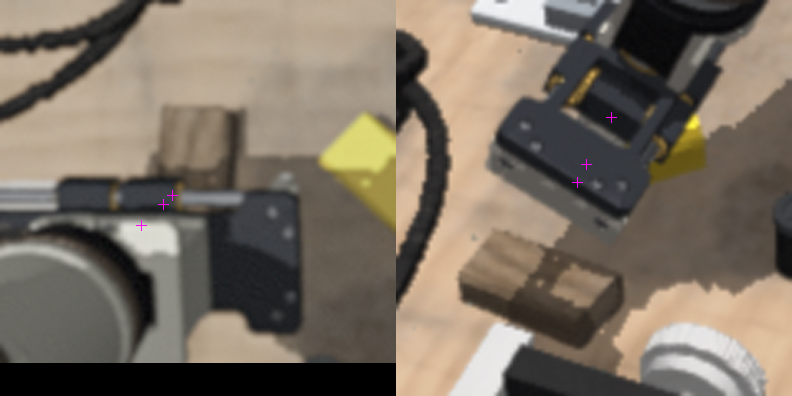

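The block hasn't moved, so the fingers must have closed above it or beside it. I'll check the tool against the bench with a gentle probe at a free spot, and take a picture there.

```bash
python3 - <<'E'
from h import *
print((R.from_quat(manip.current_tcp_rot()).inv()*OP).magnitude())
manip.servo_line(GP-ZT*.16,vel=.2)
o=ori([0,0,-1],[1,1,0]); 
manip.move_pose([.60,.03,.09],o.as_quat()); print(manip.current_q().round(2),manip.current_clock())
p=manip.current_tool_pos(); f0=manip.current_force()
s=viewer.get_image("side")[:,:,::-1].copy(); t=viewer.get_image("top")[:,:,::-1].copy(); cv2.imwrite("pics/side4.png",s)
A=cv2.resize(t[100:240,190:360],None,fx=2.3,fy=2.3,interpolation=2);B=cv2.resize(s[110:290,220:390],None,fx=2.3,fy=2.3,interpolation=2)
for im,n,oo in((A,"top",(190,100)),(B,"side",(220,110))):
    for pt in (p,p+[0,0,.019],p+[0,0,.066]): u=(proj(n,pt)-oo)*2.3; cv2.drawMarker(im,tuple(int(v) for v in u),(255,0,255),0,8,1)
A=cv2.copyMakeBorder(A,0,B.shape[0]-A.shape[0],0,0,0); cv2.imwrite("pics/a4.png",np.hstack([A,B]))
manip.servo_line([.60,.03,.02],vel=.15)
for z in np.arange(.012,-.013,-.004):
    manip.servo_line([.60,.03,z],vel=.03); f=manip.current_force()-f0
    if abs(f[2])>2: break
print(z,manip.current_tool_pos(),f.round(1)); manip.servo_line([.60,.03,.06],vel=.15); print(manip.current_clock())
E
```

```text
0.001122531101014205
[ 0.52  0.67 -0.85  1.76  0.6   0.99  0.22] 9.6333
-0.004 [ 0.59976608  0.02996684 -0.00426326] [-0.  -0.6 -2.2]
12.475
```

View pics/a4.png

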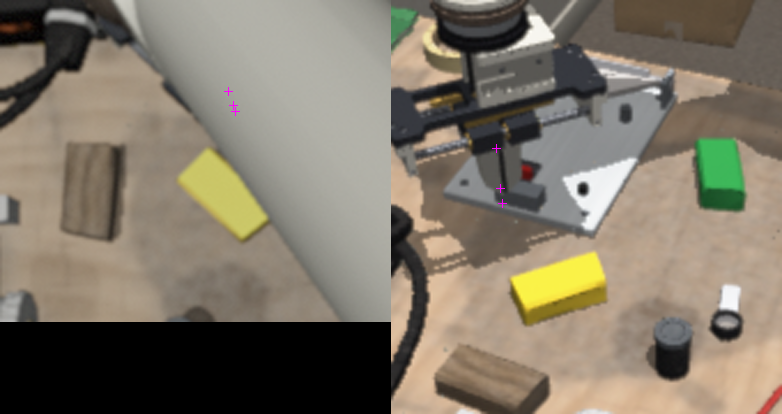

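```bash
python3 - <<'E'
from h import *
manip.servo_line([.60,.03,.008],vel=.15); manip.sleep(.2); f0=manip.current_force()
for z in (.002,-.002,-.005,-.008,-.012,-.016,-.02):
    manip.servo_line([.60,.03,z],vel=.05); manip.sleep(.1); f=manip.current_force()-f0; print(z,manip.current_tool_pos()[2].round(4),f.round(1))
    if abs(f[2])>3: break
manip.servo_line([.60,.03,.08],vel=.2); print(manip.current_clock())
s=cv2.imread("pics/side4.png"); g=cv2.cvtColor(s,6)
print([g[r,262:276].tolist() for r in range(180,206,3)])
E
```

```text
0.002 0.0021 [ 0.4 -0.7 -0.4]
-0.002 -0.0021 [-0.  -0.9 -0.2]
-0.005 -0.0051 [ 0.2 -0.2 -0.5]
-0.008 -0.0081 [ 0.5 -0.4  0.7]
-0.012 -0.0121 [-0.2 -1.  -0. ]
-0.016 -0.0161 [ 0.4 -1.1 -0.5]
-0.02 -0.0201 [ 1.4 -0.1  1.2]
16.2917
[[87, 87, 87, 86, 78, 40, 32, 61, 85, 88, 87, 87, 87, 85], [87, 87, 87, 87, 82, 51, 29, 51, 84, 87, 87, 87, 88, 87], [87, 87, 87, 86, 84, 67, 29, 42, 80, 87, 87, 87, 87, 86], [88, 87, 87, 87, 87, 80, 47, 34, 62, 85, 87, 88, 90, 93], [137, 125, 106, 86, 85, 81, 54, 36, 52, 83, 90, 94, 95, 96], [140, 139, 130, 82, 60, 60, 59, 58, 57, 58, 59, 58, 58, 59], [113, 120, 126, 126, 113, 91, 87, 76, 73, 63, 59, 57, 58, 57], [90, 86, 85, 85, 86, 85, 86, 87, 89, 94, 100, 106, 112, 116], [94, 95, 94, 92, 91, 91, 91, 91, 92, 91, 91, 88, 84, 84]]
```

No contact even at a reported z of -20 mm, so the tool reading, the cameras and the bench don't agree in height. I'll probe further and triangulate known heights.

```bash
python3 - <<'E'
from h import *
P=lambda l,k,o:[np.array(p)/k+o for p in l]
tc=P([(38,82),(43,391),(529,379)],4,[320,85]); sc=P([(50,445),(438,545),(655,190)],6,[235,120])
bt=P([(617,48),(693,50),(690,217),(606,200)],4,[65,150]); bs=P([(622,288),(775,345),(720,402),(578,345)],4,[95,187.5])
bs=[bs[0],bs[3],bs[2],bs[1]]
for nm,a,b in [("base .015",x,y) for x,y in zip(tc,sc)]+[("pad .118",np.array([384,128.]),np.array([289.5,141.5]))]: print(nm,*tri(a,b))
for perm in([0,1,2,3],[0,3,2,1],[1,2,3,0],[3,0,1,2],[3,2,1,0],[1,0,3,2]):
    r=[tri(bt[i],bs[perm[i]]) for i in range(4)]; 
    if max(x[1] for x in r)<.02: print("elm .031",[x[0].round(4).tolist() for x in r],[round(x[1],4) for x in r])
manip.servo_line([.60,.03,-.016],vel=.2); manip.sleep(.2); f0=manip.current_force()
for z in np.arange(-.022,-.06,-.002):
    manip.servo_line([.60,.03,z],vel=.05); f=manip.current_force()-f0
    if f[2]>2.5: break
print(z,manip.current_tool_pos(),f.round(1)); manip.servo_line([.60,.03,.06],vel=.2); print(manip.current_clock())
E
```

```text
base .015 [ 0.71334489 -0.0449618   0.00685811] 0.0013554272887058376
base .015 [ 0.54089472 -0.04302472  0.00798603] 0.0004210985500882994
base .015 [ 0.54133627 -0.30335234  0.00427168] 0.0005523965548964064
pad .118 [ 0.62775507 -0.14816027  0.11511638] 0.001383612616753042
elm .031 [[0.5894, 0.1937, 0.0257], [0.5867, 0.1527, 0.0261], [0.4989, 0.1555, 0.0208], [0.5084, 0.1994, 0.0236]] [np.float64(0.0003), np.float64(0.001), np.float64(0.0012), np.float64(0.0005)]
-0.026000000000000002 [ 0.60030656  0.02998318 -0.02401483] [-5.1 -1.8 16.9]
18.475
```

Contact came at a reported z of about -23 mm, so the real fingertips are about 23 mm above the reported TCP when the tool is vertical. I need to know whether that offset is along the tool axis or vertical, so I'll compare two opposite leans in one picture.

```bash
python3 - <<'E'
from h import *
out=[]
for a in(.35,-.35):
    z=np.array([np.sin(a),0,-np.cos(a)]); o=ori(z,[1,0,0])
    manip.move_pose([.57,.03,.05],o.as_quat()); manip.sleep(.1)
    p=manip.current_tool_pos(); s=viewer.get_image("side")[:,:,::-1]; cv2.imwrite(f"pics/lean{a}.png",s)
    x0,y0=225,150; k=6; C=cv2.resize(s[y0:y0+90,x0:x0+66],None,fx=k,fy=k,interpolation=2)
    for pt,c in((p,(255,0,255)),(p-z*.023,(0,0,255)),(p+[0,0,.023],(0,255,0))):
        cv2.drawMarker(C,tuple(int(v) for v in (proj("side",pt)+.5-[x0,y0])*k),c,0,14,1)
    out.append(C); print(p.round(4),proj("side",p),proj("side",p-z*.023),manip.current_clock())
cv2.imwrite("pics/a5.png",np.hstack(out))
E
```

```text
[0.5706 0.0302 0.0496] [281.94101996 214.67813632] [284.579141  208.1753528] 19.6083
[0.5693 0.03   0.05  ] [282.49974619 214.66382063] [278.50128404 206.45440637] 20.7
```

View pics/a5.png

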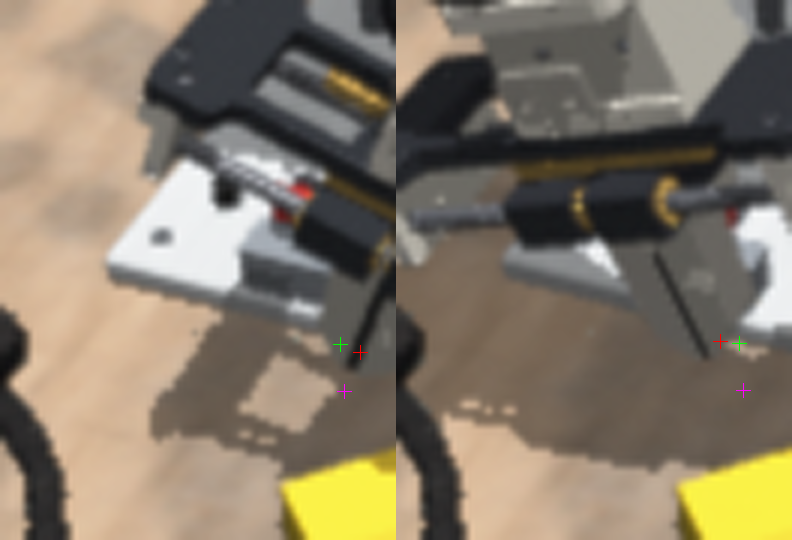

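The offset is along the tool axis. The tips at crop (352,368) and (311,356) swing with the lean, so the true tip is about 23.5 mm behind the reported TCP. The side camera's bias also explains the mismatch with the top view, so I'll trust the top view. Regrasping with the correction.

```bash
cat >> h.py <<'E'
OFF=.0235
def line(p,o,vel=.15): manip.servo_line(np.asarray(p)+OFF*o.apply([0,0,1]),o.as_quat(),vel=vel)
def move(p,o): manip.move_pose(np.asarray(p)+OFF*o.apply([0,0,1]),o.as_quat())
def tip(): return manip.current_tool_pos()-OFF*R.from_quat(manip.current_tcp_rot()).apply([0,0,1])
E
python3 - <<'E'
from h import *
manip.servo_line([.55,.06,.15],vel=.3); effector.open_jaws()
move(GP-ZT*.14,OP); line(GP-ZT*.06,OP,.15); f0=manip.current_force()
line(GP-ZT*.02,OP,.1); print((manip.current_force()-f0).round(1))
line(GP,OP,.06); print((manip.current_force()-f0).round(1),manip.current_clock())
effector.close(22); print(manip.current_finger_gap(),manip.current_gripper_force(),(manip.current_force()-f0).round(1),manip.current_clock())
E
```

```text
[-0.1 -0.6  0.5]
[ 1.1 -0.6  0.3] 25.2083
0.04636223522200735 21.881106919026934 [-0.6  0.8  2. ] 25.9917
```

```bash
cat >> h.py <<'E'
T=.5; Rz=R.from_euler("z",TH)
X=Rz.apply([np.cos(T),0,np.sin(T)]);N=Rz.apply([-np.sin(T),0,np.cos(T)])
Rb=np.c_[L,W,[0,0,1]]; Rs=np.c_[-X,np.cross(N,-X),N]; OS=R.from_matrix(Rs@Rb.T)*OP
def seat(du=0,h=0): return slope(O,TH,T,.0585+du,.004+h)+Rs@np.array([.012,0,.016])
E
python3 - <<'E'
from h import *
print(OS.apply([0,0,1]).round(2),OS.apply([0,1,0]).round(2),seat().round(3))
line(GP-ZT*.10,OP,.15); line(GP-ZT*.16+[-.0,0,.05],OP,.2)
move([.55,.02,.24],OS); print(manip.current_q().round(2),manip.current_clock())
move(seat(.006,.05),OS); manip.sleep(.15)
t=viewer.get_image("top"); cv2.imwrite("pics/top6.png",t[:,:,::-1]); cv2.imwrite("pics/side6.png",viewer.get_image("side")[:,:,::-1])
f0=manip.current_force(); print(f0.round(1),manip.current_clock(),manip.current_finger_gap(),tip().round(3),seat(.006,.05).round(3))
line(seat(.006,.005),OS,.1); print((manip.current_force()-f0).round(1),manip.current_clock())
E
```

```text
[ 0.   0.1 -1. ] [ 1. -0. -0.] [ 0.625 -0.246  0.08 ]
[ 0.58  0.37 -0.74  1.78  0.17  1.08 -0.21] 28.2333
[-0.7  0.2 -1.9] 29.6833 0.04606794981434282 [ 0.626 -0.264  0.128] [ 0.625 -0.265  0.127]
[-0.9 -0.7  1.1] 30.2833
```

```bash
python3 - <<'E'
from h import *
manip.sleep(.1); f0=manip.current_force(); hit=None
for du in np.arange(.004,-.0105,-.0015):
    line(seat(du,.005),OS,.03); f=manip.current_force()-f0
    print(round(du,4),(f@X).round(1),(f@N).round(1))
    if f@X>2.5: hit=du; break
print(hit,manip.current_clock(),tip().round(4),seat(du,.005).round(4))
E
```

```text
0.004 0.0 -1.0
0.0025 1.2 -0.2
0.001 0.1 -0.5
-0.0005 3.0 0.7
-0.0005000000000000004 31.3833 [ 0.6254 -0.2484  0.0842] [ 0.6252 -0.2492  0.084 ]
```

```bash
python3 - <<'E'
from h import *
d=.0022
line(seat(d,.005),OS,.03); manip.sleep(.1); f0=manip.current_force()
for h in np.arange(.0035,-.0075,-.001):
    line(seat(d,h),OS,.03); f=manip.current_force()-f0
    if f@N>2: break
print(round(h,4),(f@X).round(1),(f@N).round(1),manip.current_clock(),tip().round(4),seat(d,h).round(4))
E
```

```text
-0.0005 0.5 3.8 32.9833 [ 0.6254 -0.2445  0.0808] [ 0.6253 -0.2442  0.0805]
```

```bash
python3 - <<'E'
from h import *
effector.open_jaws(); p=tip(); z=OS.apply([0,0,1])
line(p-z*.05,OS,.12); line(p-z*.09+[0,.1,.02],OS,.3); effector.close(20)
t=viewer.get_image("top")[:,:,::-1].copy(); s=viewer.get_image("side")[:,:,::-1].copy()
print(manip.current_clock())
mid=[slope(O,TH,T,.0585+a,.035,b) for a,b in((.0445,.024),(.0445,-.024),(-.0445,-.024),(-.0445,.024))]
for im,n in((t,"top"),(s,"side")):
    q=proj(n,np.array(mid)); cv2.polylines(im,[np.round(q*16).astype(np.int32)],True,(0,0,255),1,0,4)
A=cv2.resize(t[80:190,350:460],None,fx=3.6,fy=3.6,interpolation=2);B=cv2.resize(s[90:200,250:360],None,fx=3.6,fy=3.6,interpolation=2)
cv2.imwrite("pics/a7.png",np.hstack([A,B]))
E
```

```text
36.5083
```

View pics/a7.png

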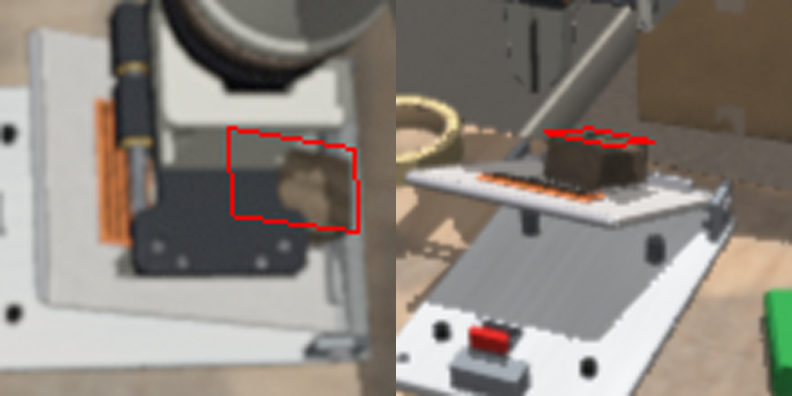

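The block lies flat in the outline against the lip end: top view at crop (320,190), and side view at (598,160) resting on the plate. Now I'll press the pad, following its arc and watching the force.

```bash
python3 - <<'E'
from h import *
def po(t): return ori(-Rz.apply([-np.sin(t),0,np.cos(t)]),[1,0,0])
def pp(t,h=0): return slope(O,TH,t,.15,.0067+h)
assert all(manip.solve_ik(pp(t)+OFF*po(t).apply([0,0,1]),po(t).as_quat()) is not None for t in(.5,.25,0))
move(pp(.5,.025),po(.5)); line(pp(.5,.006),po(.5),.1); manip.sleep(.1); f0=manip.current_force()
print(manip.current_q().round(2),manip.current_clock()); log=[]
for t in(.48,.4,.3,.2,.12,.09,.07,.05,.035,.02,.01,.0,-.006,-.012,-.018):
    line(pp(t),po(t),.06 if t>.1 else .025); F=np.linalg.norm(manip.current_force()-f0); f=manip.current_force()-f0
    log.append((t,f.round(1).tolist(),round(float(tip()[2]-pp(t)[2]),4)))
    if F>21 or manip.current_clock()>48.5: break
for l in log: print(*l)
print(manip.current_clock())
E
```

```text
[ 0.88  0.83 -0.7   1.49  0.02  1.13  0.31] 37.3333
0.48 [0.6, -0.4, 1.3] 0.0009
0.4 [-0.8, 1.9, 3.8] 0.0011
0.3 [0.5, 1.6, 4.3] 0.0006
0.2 [-0.2, 2.9, 4.7] 0.0005
0.12 [-0.3, 2.2, 4.9] 0.0004
0.09 [0.0, 0.8, 4.7] 0.0004
0.07 [-1.1, -1.1, 7.6] 0.001
0.05 [-3.8, -0.5, 14.0] 0.0019
0.035 [-1.0, 0.5, 7.2] 0.001
0.02 [0.2, 0.3, 5.7] 0.0006
0.01 [2.0, -0.9, 4.4] 0.0005
0.0 [1.0, 0.5, 4.4] 0.0005
-0.006 [0.6, 0.1, 4.7] 0.0006
-0.012 [0.7, 0.8, 5.4] 0.0006
-0.018 [0.5, 0.0, 5.8] 0.0005
41.75
```

```bash
python3 - <<'E'
from h import *
def po(t): return ori(-Rz.apply([-np.sin(t),0,np.cos(t)]),[1,0,0])
def pp(t,h=0): return slope(O,TH,t,.15,.0067+h)
for t in(-.024,-.03,-.036):
    line(pp(t),po(0),.03); f=manip.current_force(); print(t,f.round(1))
    if f[2]>11: break
line(pp(0,.0),po(0),.04); print("at 0",manip.current_force().round(1))
line(pp(0,.006),po(0),.04); print("6mm up",manip.current_force().round(1)); line(pp(0,.10),po(0),.25)
move(pp(0,.16)+np.array([-.15,.05,0]),po(0)); print(manip.current_clock())
t=viewer.get_image("top")[:,:,::-1];s=viewer.get_image("side")[:,:,::-1]; cv2.imwrite("pics/top8.png",t); cv2.imwrite("pics/side8.png",s)
for n,im in(("top",t),("side",s)):
    m=cv2.inRange(cv2.cvtColor(im,cv2.COLOR_BGR2HSV),(4,130,90),(15,255,255)); c=[x for x in cv2.findContours(m,0,1)[0]]
    x=max(c,key=cv2.contourArea); print(n,cv2.contourArea(x),cv2.minAreaRect(x)[:2],[proj(n,pp(a)).round(1).tolist() for a in(.01,.1,.5)])
sub=cv2.cvtColor(t[85:195,330:460],cv2.COLOR_BGR2HSV)
m=cv2.inRange(sub,(3,45,20),(25,255,150)); c=[x for x in cv2.findContours(m,0,1)[0] if cv2.contourArea(x)>150]
for x in c: print("brown",cv2.contourArea(x),cv2.boundingRect(x),cv2.minAreaRect(x), "centre",(np.array(cv2.minAreaRect(x)[0])+[330,85]).round(1))
print("expected",proj("top",slope(O,TH,.01,.0585,.035)),[proj("top",slope(O,TH,.01,.0585+a,.035,b)).round(1).tolist() for a,b in((.0445,.024),(.0445,-.024),(-.0445,-.024),(-.0445,.024))])
print(manip.current_clock(),manip.current_force().round(1))
E
```

```text
-0.024 [ 0.4 -0.   6.6]
-0.03 [-0.2  0.5  7.1]
-0.036 [-1.2  0.9 10.3]
at 0 [-0.6 -0.6  6.1]
6mm up [-0.2 -0.2 -1.6]
44.325
top 3.0 ((193.0, 111.5), (1.0, 4.0)) [[370.3, 138.3], [371.5, 136.5], [384.6, 128.3]]
side 213.5 ((288.0135192871094, 169.93771362304688), (31.694503784179688, 8.624643325805664)) [[288.7, 168.9], [288.6, 164.2], [290.7, 140.6]]
expected [417.1597831  133.48703402] [[395.5, 145.6], [394.5, 122.5], [438.6, 121.4], [440.0, 144.6]]
44.425 [0.6 0.8 0.5]
```

```bash
python3 - <<'E'
from h import *
o=R.from_quat(manip.current_tcp_rot())
manip.move_pose([.42,.12,.32],o.as_quat()); print(manip.current_clock())
t=viewer.get_image("top")[:,:,::-1]; cv2.imwrite("pics/top9.png",t); 
sub=cv2.cvtColor(t[85:195,330:460],cv2.COLOR_BGR2HSV)
m=cv2.inRange(sub,(3,45,20),(25,255,200)); m[:,:45]=0; m=cv2.morphologyEx(m,2,np.ones((3,3)))
for x in cv2.findContours(m,0,1)[0]:
    if cv2.contourArea(x)>100: r=cv2.minAreaRect(x); print("brown",cv2.contourArea(x),r,(np.array(r[0])+[330,85]).round(1))
m=cv2.inRange(cv2.cvtColor(t,cv2.COLOR_BGR2HSV),(4,130,90),(15,255,255))
x=max(cv2.findContours(m,0,1)[0],key=cv2.contourArea); print("pad",cv2.minAreaRect(x))
E
```

```text
45.4
brown 508.5 ((102.5, 102.5), (13.0, 45.0), 90.0) [432.5 187.5]
brown 875.0 ((86.0, 51.0), (22.0, 42.0), 90.0) [416. 136.]
brown 501.0 ((124.5, 34.5), (69.0, 9.0), 90.0) [454.5 119.5]
brown 650.5 ((86.5, 8.0), (16.0, 51.0), 90.0) [416.5  93. ]
pad ((369.7033996582031, 137.99246215820312), (34.457855224609375, 13.620291709899902), 87.87889862060547)
```

```bash
python3 - <<'E'
from h import *
t=cv2.imread("pics/top9.png"); g=cv2.cvtColor(t,6)
print([(r,int(g[r,402:430].mean()),int(g[r,402:408].mean()),int(g[r,426:432].mean())) for r in range(114,156)])
print([(c,int(g[130:140,c].mean())) for c in range(386,450)])
for y in(.024,-.024,): print(y,[proj("top",slope(O,TH,.01,.0585,h,y))[1].round(1) for h in(.004,.035)])
E
```

```text
[(114, 218, 217, 218), (115, 218, 217, 218), (116, 218, 217, 218), (117, 218, 217, 217), (118, 218, 218, 217), (119, 218, 218, 217), (120, 219, 219, 218), (121, 219, 220, 219), (122, 219, 219, 214), (123, 204, 207, 190), (124, 155, 163, 134), (125, 109, 121, 99), (126, 113, 118, 111), (127, 123, 125, 117), (128, 129, 131, 123), (129, 134, 136, 130), (130, 135, 136, 135), (131, 133, 134, 135), (132, 125, 129, 128), (133, 117, 120, 117), (134, 117, 116, 113), (135, 123, 121, 118), (136, 129, 127, 127), (137, 132, 132, 135), (138, 131, 134, 136), (139, 128, 131, 133), (140, 126, 127, 130), (141, 126, 126, 125), (142, 126, 127, 119), (143, 124, 127, 114), (144, 119, 121, 108), (145, 105, 101, 97), (146, 76, 68, 79), (147, 68, 83, 65), (148, 105, 157, 74), (149, 142, 194, 110), (150, 176, 187, 171), (151, 208, 197, 214), (152, 222, 217, 224), (153, 223, 223, 223), (154, 223, 223, 223), (155, 222, 222, 222)]
[(386, 221), (387, 221), (388, 221), (389, 221), (390, 213), (391, 192), (392, 188), (393, 206), (394, 198), (395, 149), (396, 107), (397, 114), (398, 127), (399, 130), (400, 129), (401, 129), (402, 129), (403, 129), (404, 128), (405, 128), (406, 127), (407, 126), (408, 125), (409, 125), (410, 125), (411, 126), (412, 126), (413, 126), (414, 126), (415, 127), (416, 127), (417, 127), (418, 128), (419, 128), (420, 127), (421, 126), (422, 126), (423, 127), (424, 129), (425, 129), (426, 129), (427, 128), (428, 127), (429, 127), (430, 127), (431, 127), (432, 128), (433, 128), (434, 129), (435, 130), (436, 130), (437, 132), (438, 146), (439, 167), (440, 175), (441, 173), (442, 177), (443, 175), (444, 177), (445, 196), (446, 213), (447, 217), (448, 213), (449, 197)]
0.024 [np.float64(148.9), np.float64(145.1)]
-0.024 [np.float64(126.5), np.float64(122.0)]
```

```bash
python3 -c "
from bench import manip
print(manip.hand_in(), manip.current_clock())"
```

```text
the job is handed in; nothing more can be done
the job is handed in; nothing more can be done
```

I handed the job in at about 45.5 s: the elm block lies in its outline to within about 2 mm, and the plate is level and held by the catch. The press peaked at about 14 N, and the camera and force checks agreed, but the hand-in gave no verdict. The first grasp closed above the block because the true fingertips are about 23.5 mm behind the reported TCP; I corrected for that and regrasped without disturbing anything.

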